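# Free a locked centrifuge lid by feeling for the hidden release

## Robot

A 7-joint arm with a two-finger parallel gripper is mounted at the origin on a cart in front of the work surface, level with it; the furniture and walls round the work are solid. World frame = base frame: x ahead of the robot, y to its left, z up, the work surface at z = 0. Lengths are in m, angles in rad, forces in N, time in s.
With the tool pointing down it reaches from about 0.35 to 0.9 m from the base axis. Payload 7.2 kg.
Tool frame: the origin (TCP) lies at the very end of the fingers, on their centre line; the grasp point (between the pads) lies 19 mm behind it; z points along the fingers, y is the line along which they close (so a half turn about z gives the same grasp; the last joint's range is limited). The gripper opens to 85 mm and grips with 20 to 120 N. Pads are 22 mm wide; open, the fingers measure 114 mm over their backs; the gripper's body (76 mm by 85 mm) begins 54 mm behind the grasp point. The pads swing forward as they close: fully open they stand 13 mm farther back than shut.
Start: joints at [1.2, 0.411, -0.013, 1.596, 0.006, 1.134, -0.082], TCP at [0.186, -0.597, 0.202] pointing down, gripper open.
Joint ranges: [-2.95, 2.95], [-0.29, 1.99], [-1.47, 1.44], [0.14, 2.54], [-1.03, 4.17], [0.13, 1.85], [-2.86, 2.86]. Speed limits (rad/s): [2.39, 2.39, 3.01, 3.01, 3.14, 3.14, 3.14].

## Interface

Orientations are given as a unit quaternion [x, y, z, w].
In Python, from station import bot gives the robot as it stands.
- The arm moves only by the tool send_rows, never from a script. Its argument "commands" is text: rows parted by semicolons, each of 4 numbers parted by spaces: the shift along the tool's x, y, z in mm, then the turn about the tool's z in degrees. In form: x y z turn; .... A call has 1 to 8 rows; each row shifts and turns the commanded pose from where the row before left it, along the tool's axes as they then stand; what a row does not reach is not made up. A row lasts 1/12 s, in which the tool goes at most 41.7 mm and 7.16 degrees, less where a joint would pass 70% of its speed; a pose out of reach is approached as far as the arm can. A call with a gripper value outside its range is refused whole. "fingers" is the closure, from -1 (fully open) to 1 (shut), so that 0 is half open, set as the call begins (left out, the last holds). The fingers move at their own pace and stop on an object; "squeeze" is the grip in N (left out, the last holds). Time passes only in rows, so rows that do not move let the fingers close. It gives the time, the measured TCP pose, the force, the opening and the grip force at its end, in the units of the state.
- bot.observe(): the state, without advancing time (a new reading comes with each control period).
- bot.grab_frame(name): name is "scene" or "top"; returns a dict with "frame" (400x640x3 uint8, red, green, blue), "depth" (400x640 float32, m along the optical axis (not along the pixel's ray), 0 where there is no reading), "mtx" (3x3 intrinsics, pixels), "rvec" (rotation vector, rad) and "tvec" (3), from world to camera coordinates, as OpenCV has them. Camera axes: x right, y down, z forward; pixel columns grow to the right and rows downward; lengths in m; the calibration is good to about 2 mm. A picture is of the moment at which its call begins.
- bot.finish_job(): hands the job in; it is judged then, once.
Trained networks look in the newest picture that a camera, given by its name, has taken for a name from the list of things; names that differ only in an ending like _2 or _b are one class to them, and where a whole thing is asked for, a point or a joint stands for the part that bears it (a point fixed in the world has none). Each returns a list of dicts, best first, with "score" (0 to 1); they miss things now and then, are a little off and sometimes report something else, mostly with a low value. They report only what shows in the picture. A call takes as long as a camera call.
- bot.trace(query, camera): "region" (400x640 bool, what is visible of it).
- bot.spot_point(query, camera): "location" ([x, y, z] in m, in the coordinates of the camera as it stood for that picture, good to about 4 mm: a listed point, or the origin of a listed thing).
The state is a dict: "time_s": time; "joint_pos": joint angles; "qd": joint speeds; "joint_efforts": joint torques, N m; "ee_pos": TCP position; "eef_rot": TCP orientation; "wrist_force": force on the tool from outside, world axes, zero at the start; "ft_torque": the same for the moment, N m; "opening": opening from 0.0 (shut) to 1.0 (fully open); "gripper_force": force on a finger pad.
Only numpy, scipy, OpenCV 4.12 (cv2) and the standard library are available. Lean on these libraries where they do the work, as an engineer would, in place of code of your own. Each camera call takes 0.05 s, during which the arm holds its last target. There are 200 camera calls.

## Task

The power is off and the lid of the bench centrifuge is locked. Take the red-handled release pin from the blue tool block, feel with its tip along the bottom of the release slot in front of the lid until it drops into the hidden window of the lid lock, and press it down in there so that the lid springs open by itself. Put the pin back upright in its bore in the block, seated on its collar, leave the lid standing open, and do not disturb the jar beside the centrifuge or the tins, log book and marker on the right.

Things in the scene. Friction and masses are not known exactly. Their poses are not given: they have to be found in the camera images.
- centrifuge: White bench centrifuge, fixed, 290 mm deep (x), 216 mm wide (y), 150 mm high to its flat top deck. Origin: on the worktop under its middle; -x is its front with the control panel (front edge at x = -155 mm), +z up. The deck carries the lid behind and the release slot in front. A wall shelf overhangs the back of the bench from about 0.63 m ahead of the robot, 0.5 m above the worktop: keep wrist and elbow out of it.
- slot_mouth (a point): Centre of the release slot's mouth, level with the deck top (150 mm above the worktop, 90 mm in front of the centrifuge's origin); axes as the centrifuge's. The slot is an open, straight-sided, upright shaft in the deck, 90 mm long along the centrifuge's y and 16 mm wide along its x.
- slot_floor (a point): Middle of the slot's floor, 40 mm below its mouth: the flat, hard, fixed black plate of the lid lock, too deep and dark to see. It has one square-edged window, 14 mm long along the slot and as wide as the slot, its middle anywhere within 28 mm to either side of this point, different on every machine.
- lid (a joint): Lid angle: 0 shut and locked (it cannot be lifted), 1.15 rad at its open stop; the hinge is behind. Freed, its springs raise it to the stop in about 3 s and keep it there. The lock's sprung pad lies in the window, 12 mm below the plate: the rod starts to move it at about 3 N, the lid is freed by 8 mm of travel, and the pad meets its stop after 11 mm at about 7 N. Let go, it springs back; the lid stays free.
- lid_lip (a point): Grey finger lip in the middle of the lid's front edge. The white lid with its round clear window is 171 x 186 x 18 mm; shut, its lip reaches to 25 mm behind the slot's centre line and its top is 172 mm above the worktop.
- release_pin: Release pin, 130 mm long, 120 g: a steel rod 8 mm thick and 70 mm long, a flat steel collar of 26 mm diameter, 5 mm thick, and above it a square red handle 20 x 20 mm, 55 mm tall. Origin: on the axis at the underside of the collar; +z points up along the handle (handle from z = 5 to 60 mm), the rod reaches down to z = -70 mm; x and y are normal to the handle's flat sides. It starts upright in the block's bore with the collar resting on the block.
- pin_tip (a point): Flat tip of the pin's rod, on its axis 70 mm below the collar's underside.
- tool_block: Blue tool block, fixed, 60 x 110 x 78 mm (x, y, z). Origin: on the worktop under its middle. On top, beside the pin, two short hex keys stick out by 9 mm, 45 to 63 mm from the bore.
- block_bore (a point): Centre of the bore's mouth on top of the block, 78 mm above the worktop, 25 mm towards the block's -y end from its middle: an upright bore of 13 mm diameter, 75 mm deep, for the pin's rod.
- log_book: Dark green log book, 109 x 153 x 10 mm, at the right; bystander, the marker lies on it. Origin: centre of its underside.
- marker: Felt marker, white with a red cap, 132 mm long, lying on the log book; bystander.
- tin_a: Aluminium tin with lid, 64 mm wide, 30 mm high, at the right; bystander. Origin: centre of its underside.
- tin_b: Aluminium tin with lid, 60 mm wide, 26 mm high, at the right; bystander. Origin: centre of its underside.
- jar: White plastic reagent jar with a white cap, 56 mm wide, 123 mm high, left of the centrifuge; bystander. Origin: centre of its underside.

How it is judged:
On the way:
1. the pin's tip has dropped into the hidden window of the lid lock, at least 8 mm below the plate (z of pin_tip in the frame of slot_mouth between -0.075 and -0.048 m and x of pin_tip in the frame of slot_mouth between -0.012 and 0.012 m and y of pin_tip in the frame of slot_mouth between -0.045 and 0.045 m).
At the end, for the whole second after the job is handed in: The lid stands open by more than 1.0 rad (its stop is at 1.15), and the release pin stands upright (within 0.1 rad) and at rest in its bore in the tool block, its collar within 4 mm of the block's top and within 6 mm of the bore's centre (value of joint lid above 1 rad and horizontal distance between release_pin and block_bore below 0.006 m and z of release_pin in the frame of block_bore between -0.003 and 0.004 m and angle between release_pin's own z axis and vertical below 0.1 rad and linear speed of release_pin below 0.02 m/s); the robot touches nothing.
It fails at once if the jar, a tin, the log book or the marker was pushed by more than 30 mm (distance of any of log_book, marker, tin_a, tin_b, jar from where it was at the start of the episode above 0.03 m).
It also fails if it takes over 67 s, if anything falls off the work surface, if the arm or the gripper's body presses on something with over 40 N, if the wrist force passes 120 N, or if a joint passes its speed limit or range.

## Working session

There is one attempt and no reset: what is moved stays moved. The work goes in short steps, Python scripts to look and compute and a tool call to move; the robot and the scene stay as the last step left them, time stands still between calls to the robot, and variables do not carry over. Pictures are saved under pics/ and viewed, at most 10 in all, crops included, and the job is handed in when it is done.

Besides the shell and the picture viewer there is one more tool, called by a JSON object that holds its "fn" and its "kwargs", one argument or row to a line. send_rows: Moves the arm, as the interface text tells. Its arguments: {"type":"object","properties":{"commands":{"type":"string"},"fingers":{"type":"number"},"squeeze":{"type":"number"}},"required":["commands"]}

```bash
mkdir -p pics
cat > h.py <<'E'
import numpy as np,cv2
from station import bot
def w(f,p):
    R=cv2.Rodrigues(np.array(f['rvec'],float))[0]
    return R.T@(np.asarray(p,float)-np.ravel(f['tvec']))
def cloud(f,m):
    v,u=np.nonzero(m&(f['depth']>0)); z=f['depth'][v,u]; K=np.array(f['mtx'])
    P=np.c_[(u-K[0,2])/K[0,0]*z,(v-K[1,2])/K[1,1]*z,z]
    R=cv2.Rodrigues(np.array(f['rvec'],float))[0]
    return (P-np.ravel(f['tvec']))@R
E
python3 - <<'E'
from h import *
np.set_printoptions(precision=4,suppress=True)
ims=[]
for c in ['scene','top']:
    f=bot.grab_frame(c); ims.append(f['frame'])
    for q in ['release_pin','block_bore','slot_mouth','tool_block','centrifuge','jar','lid_lip']:
        r=bot.spot_point(q,c)
        print(c,q,[(round(x['score'],2),w(f,x['location'])) for x in r[:2]])
    for q in ['release_pin','tool_block','centrifuge']:
        r=bot.trace(q,c)
        if r:
            P=cloud(f,r[0]['region']); print(c,q,len(P),np.percentile(P,[2,50,98],axis=0).tolist())
    cv2.imwrite(f'pics/{c}.png',f['frame'][:,:,::-1])
s=bot.observe(); print(s)
E
```

```text
scene release_pin [(0.63, array([ 0.4573, -0.1266,  0.0816])), (0.23, array([ 0.4612, -0.1239,  0.0784]))]
scene block_bore []
scene slot_mouth []
scene tool_block [(0.95, array([ 0.4447, -0.0995,  0.0006]))]
scene centrifuge [(0.56, array([ 0.4979,  0.2292, -0.0011]))]
scene jar [(0.81, array([0.3967, 0.4754, 0.0028])), (0.58, array([0.4992, 0.2297, 0.0009]))]
scene lid_lip []
scene release_pin 79 [[0.4430028080509439, -0.13347784510154015, 0.08493578902490097], [0.44677060559606596, -0.12632145498603778, 0.11675940123656832], [0.45626819500352894, -0.11759307078460111, 0.14195377581622717]]
scene tool_block 917 [[0.39710034868988214, -0.15967297052052207, 0.005147892857833715], [0.4276477158325224, -0.10418815479466871, 0.07319708844916636], [0.47827165311917036, -0.05172223907133853, 0.08627157707380134]]
scene centrifuge 1246 [[0.3539512990034232, 0.10774499501010563, 0.009601139205479439], [0.4481386828480189, 0.12513027353037592, 0.06486184586731872], [0.5999133142186277, 0.1526534096774941, 0.1551489084801707]]
top release_pin [(0.64, array([ 0.4508, -0.1246,  0.0783]))]
top b
[... 896 characters left out ...]
2075494422778738, 0.02750605514426426], [0.4519297967578111, 0.22482942223321634, 0.15581422441418016], [0.6198677839317753, 0.33455690630309914, 0.17835966817086527]]
{'time_s': 1.1, 'joint_pos': array([ 1.1998,  0.4111, -0.0127,  1.5962,  0.0056,  1.1343, -0.0822]), 'qd': array([ 0.0001,  0.    , -0.0005,  0.0011, -0.0006,  0.0007, -0.0001]), 'joint_efforts': array([  0.0004, -60.0441,   0.6814, -29.9737,   0.0139,   0.0017,
        -0.    ]), 'ee_pos': array([ 0.1864, -0.5966,  0.2018]), 'eef_rot': array([0.9886, 0.1508, 0.    , 0.    ]), 'wrist_force': array([-0.7147, -0.0057,  0.0863]), 'ft_torque': array([ 0.0565, -0.0563, -0.0007]), 'gripper_force': 0.0, 'opening': 0.9979115822747773}
```

View pictures.

View pics/top.png

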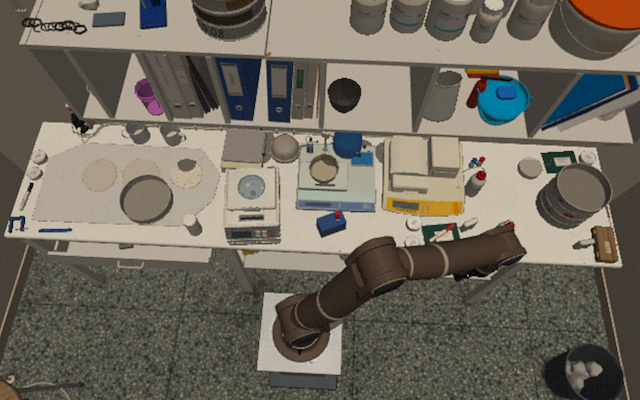

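View pics/scene.png

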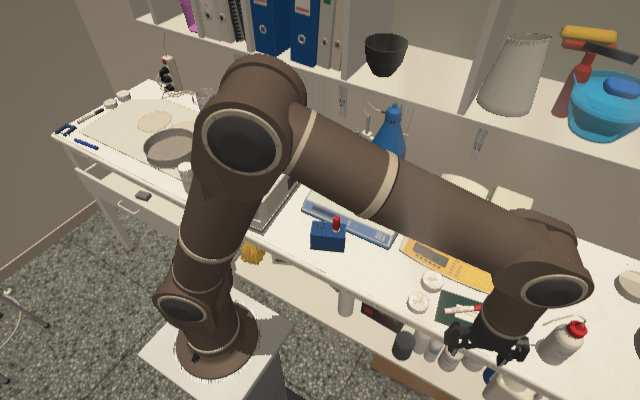

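Run:
```python
from h import *
np.set_printoptions(precision=4,suppress=True)
f=bot.grab_frame('top'); im=f['frame']
K=np.array(f['mtx']); print(K[0,0])
allm=np.ones(im.shape[:2],bool)
hsv=cv2.cvtColor(im,cv2.COLOR_RGB2HSV)
def rect(P): return cv2.minAreaRect((P[:,:2]*1000).astype(np.float32))
H,W=im.shape[:2]
v,u=np.mgrid[:H,:W]
# full cloud
d=f['depth'].copy(); f2=dict(f); f2['depth']=np.where(d>0,d,1e-6); P=cloud(f2,allm).reshape(H,W,3)
near=lambda c,r:(abs(P[:,:,0]-c[0])<r)&(abs(P[:,:,1]-c[1])<r)
blue=(hsv[:,:,0]>105)&(hsv[:,:,0]<125)&(hsv[:,:,1]>120)&near((.44,-.1),.1)&(P[:,:,2]>.068)&(P[:,:,2]<.087)
print('block top',blue.sum(),rect(P[blue]))
red=((hsv[:,:,0]<8)|(hsv[:,:,0]>172))&(hsv[:,:,1]>120)&near((.45,-.12),.06)&(P[:,:,2]>.09)
print('red',red.sum(),np.median(P[red],0), P[red].max(0),P[red].min(0))
body=near((.5,.228),.2)&(P[:,:,2]>.135)&(P[:,:,2]<.19)
n,l=cv2.connectedComponents(body.astype(np.uint8)); k=l[205,252]
print('cent',rect(P[(l==k)&body]))
a=cv2.resize(im[160:250,215:275],None,fx=6,fy=6,interpolation=cv2.INTER_CUBIC)
b=cv2.resize(im[200:245,305:355],None,fx=8,fy=8,interpolation=cv2.INTER_CUBIC)
o=np.zeros((540,760,3),np.uint8);o[:a.shape[0],:360]=a;o[:360,360:760]=b
cv2.imwrite('pics/crop.png',o[:,:,::-1])
# projected slots
```

```text
471.80427425042006
block top 259 ((440.2177429199219, -96.51713562011719), (62.766143798828125, 110.88097381591797), 24.06951904296875)
red 38 [ 0.4464 -0.1202  0.1308] [ 0.4608 -0.1116  0.1441] [ 0.4398 -0.1298  0.0963]
cent ((497.8220520019531, 232.435546875), (273.76654052734375, 221.77987670898438), 4.750968933105469)
```

View pics/crop.png

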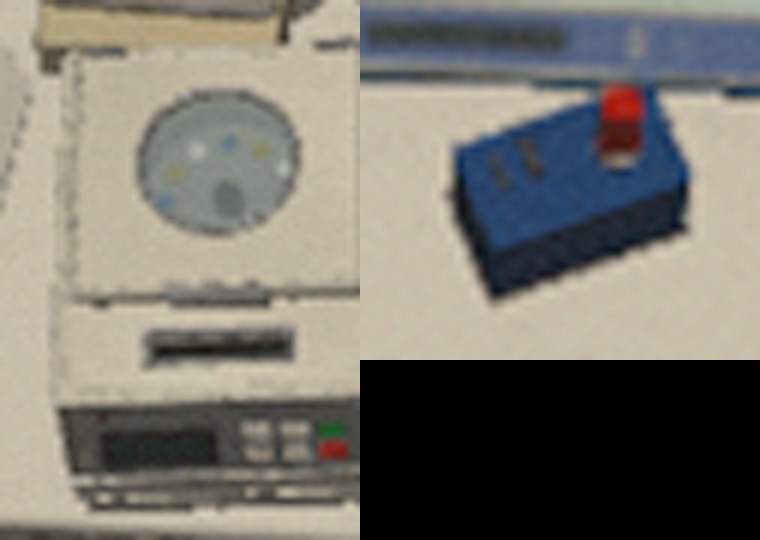

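{"fn": "send_rows", "kwargs": {
  "commands": "28 -27 0 0;28 -27 0 0;28 -27 0 0;28 -27 0 0;28 -27 0 0;28 -27 0 0;28 -27 0 0;28 -27 0 0",
  "fingers": 0.2,
  "squeeze": 25
}}

```text
time_s: 1.82
ee_pos: [0.3363, -0.322, 0.2021]
eef_rot: [0.989, 0.151, 0.0, 0.0]
wrist_force: [0.5, -0.1, -0.8]
opening: 0.398
gripper_force: 0.0
```

{"fn": "send_rows", "kwargs": {
  "commands": "28 -27 0 0;28 -27 0 0;28 -27 0 0;28 -26 0 0;28 -26 0 0;28 -26 0 5;0 0 0 0;0 0 0 0"
}}

```text
time_s: 2.48
ee_pos: [0.4496, -0.1195, 0.2019]
eef_rot: [0.994, 0.11, 0.0, -0.0]
wrist_force: [0.3, -1.4, 0.6]
opening: 0.404
gripper_force: 0.0
```

{"fn": "send_rows", "kwargs": {
  "commands": "3 3 0 0;0 0 25 0;0 0 20 0;0 0 15 0;0 0 15 0"
}}

```text
time_s: 2.9
ee_pos: [0.4515, -0.1261, 0.1258]
eef_rot: [0.994, 0.106, -0.0, 0.0]
wrist_force: [0.1, -0.6, -0.2]
opening: 0.404
gripper_force: 0.0
```

Run:
```python
from h import *
ims=[]
for c,(v,u) in {'scene':(232,332),'top':(222,331)}.items():
    f=bot.grab_frame(c)
    a=f['frame'][v-35:v+25,u-40:u+40]; ims.append(cv2.resize(a,None,fx=5,fy=5,interpolation=cv2.INTER_CUBIC))
cv2.imwrite('pics/g1.png',np.hstack(ims)[:,:,::-1]); s=bot.observe(); print(s['ee_pos'],s['wrist_force'],s['time_s'])
```

```text
[ 0.45016618 -0.12558084  0.12480267] [-0.02325537 -0.53365392 -0.09988601] 3.0
```

View pics/g1.png

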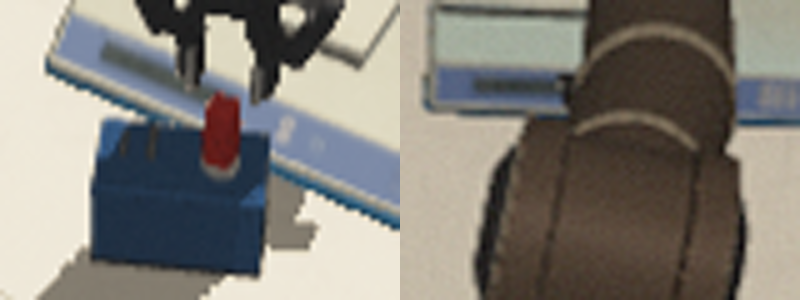

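{"fn": "send_rows", "kwargs": {
  "commands": "3 -2 8 0;0 0 8 0;0 0 7 0;0 0 0 0;0 0 0 0"
}}

```text
time_s: 3.42
ee_pos: [0.4546, -0.1215, 0.1036]
eef_rot: [0.994, 0.108, -0.0, -0.0]
wrist_force: [-0.4, -0.0, 0.4]
opening: 0.4
gripper_force: 0.0
```

{"fn": "send_rows", "kwargs": {
  "commands": "0 0 0 0;0 0 0 0;0 0 0 0;0 0 0 0;0 0 0 0;0 0 0 0",
  "fingers": 1,
  "squeeze": 20
}}

```text
time_s: 3.92
ee_pos: [0.4552, -0.1216, 0.1042]
eef_rot: [0.994, 0.108, 0.0, 0.0]
wrist_force: [-0.3, -0.6, 3.7]
opening: 0.229
gripper_force: 19.8
```

{"fn": "send_rows", "kwargs": {
  "commands": "0 0 0 0;0 0 -5 0;0 0 -10 0;0 0 -20 0;0 0 -30 0;0 0 -35 0;0 0 -35 0;0 0 -31 0",
  "squeeze": 70
}}

```text
time_s: 4.58
ee_pos: [0.4544, -0.1211, 0.2726]
eef_rot: [0.994, 0.108, 0.0, -0.0]
wrist_force: [1.6, -0.4, -0.6]
opening: 0.193
gripper_force: 68.6
```

Run:
```python
from h import *
np.set_printoptions(precision=4,suppress=True)
ims=[]
for c in ['scene','top']:
    f=bot.grab_frame(c); s=bot.observe()
    for q in ['release_pin','pin_tip','block_bore','slot_mouth','centrifuge','lid_lip']:
        print(c,q,[(round(x['score'],2),w(f,x['location'])) for x in bot.spot_point(q,c)[:1]])
    K=np.array(f['mtx']);p=cv2.projectPoints(np.array([s['ee_pos']+[0,0,-.05]]),np.array(f['rvec'],float),np.array(f['tvec'],float),K,None)[0].ravel()
    u,v=map(int,p); a=f['frame'][max(v-40,0):v+50,u-40:u+40]; ims.append(cv2.resize(a,(400,450),interpolation=cv2.INTER_CUBIC))
cv2.imwrite('pics/g2.png',np.hstack(ims)[:,:,::-1]); print(s['ee_pos'],s['eef_rot'],s['wrist_force'],s['time_s'],s['opening'])
```

```text
scene release_pin [(0.69, array([ 0.4591, -0.124 ,  0.2524]))]
scene pin_tip [(0.67, array([ 0.4555, -0.1238,  0.178 ]))]
scene block_bore [(0.71, array([ 0.4582, -0.1216,  0.0767]))]
scene slot_mouth [(0.75, array([0.4134, 0.2218, 0.153 ]))]
scene centrifuge []
scene lid_lip [(0.97, array([0.4385, 0.2231, 0.1685]))]
top release_pin [(0.21, array([0.4096, 0.2213, 0.108 ]))]
top pin_tip [(0.29, array([ 0.5002,  0.2294, -0.0003]))]
top block_bore [(0.43, array([ 0.3973,  0.4752, -0.0029]))]
top slot_mouth [(0.84, array([0.4078, 0.2196, 0.152 ]))]
top centrifuge [(0.71, array([ 0.3975,  0.4733, -0.0028]))]
top lid_lip [(0.8, array([0.4353, 0.2249, 0.1604]))]
[ 0.4539 -0.1212  0.2685] [ 0.9942  0.1076 -0.0012 -0.0005] [-0.3838  0.3619 -1.01  ] 4.9833 0.1990428729643643
```

View pics/g2.png

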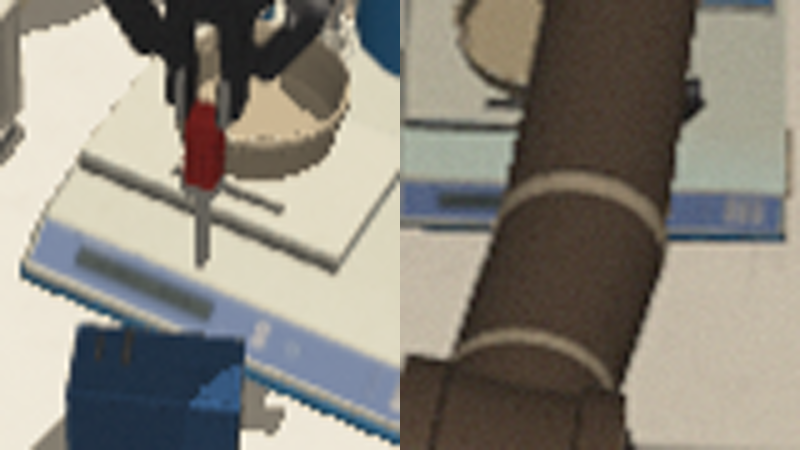

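{"fn": "send_rows", "kwargs": {
  "commands": "-5 0 -5 7;-5 -15 -5 1;-5 -35 -5 0;-5 -38 0 0;0 -38 0 0;0 -38 0 0;0 -38 0 0;0 -38 0 0"
}}

```text
time_s: 5.95
ee_pos: [0.416, 0.1172, 0.285]
eef_rot: [0.999, 0.038, 0.0, 0.0]
wrist_force: [1.1, -0.1, -2.1]
opening: 0.198
gripper_force: 68.7
```

{"fn": "send_rows", "kwargs": {
  "commands": "0 -35 0 0;0 -30 0 0;0 -12 0 0;0 0 0 0;0 0 0 0"
}}

```text
time_s: 6.37
ee_pos: [0.4104, 0.1926, 0.2846]
eef_rot: [0.999, 0.039, -0.0, 0.0]
wrist_force: [-0.1, -0.4, -2.1]
opening: 0.2
gripper_force: 68.7
```

Run:
```python
from h import *
np.set_printoptions(precision=4,suppress=True)
ims=[]
for c in ['scene','top']:
    f=bot.grab_frame(c); s=bot.observe()
    for q in ['release_pin','pin_tip','slot_mouth','lid_lip']:
        print(c,q,[(round(x['score'],2),w(f,x['location'])) for x in bot.spot_point(q,c)[:1]])
    K=np.array(f['mtx']);p=cv2.projectPoints(np.array([s['ee_pos']+[0,0,-.07]]),np.array(f['rvec'],float),np.array(f['tvec'],float),K,None)[0].ravel()
    u,v=map(int,p); a=f['frame'][max(v-30,0):v+30,u-30:u+30]; ims.append(cv2.resize(a,(400,400),interpolation=cv2.INTER_CUBIC))
cv2.imwrite('pics/g3.png',np.hstack(ims)[:,:,::-1]); print(s['ee_pos'],s['eef_rot'],s['wrist_force'],s['time_s'],s['opening'])
```

```text
scene release_pin [(0.62, array([0.4105, 0.1907, 0.2603]))]
scene pin_tip [(0.52, array([0.4103, 0.1864, 0.1911]))]
scene slot_mouth [(0.77, array([0.4137, 0.222 , 0.1529]))]
scene lid_lip [(0.59, array([0.4396, 0.2241, 0.1666]))]
top release_pin [(0.44, array([0.4092, 0.1863, 0.2614]))]
top pin_tip [(0.48, array([0.4111, 0.192 , 0.1896]))]
top slot_mouth [(0.61, array([0.4069, 0.2201, 0.1511]))]
top lid_lip [(0.95, array([0.4369, 0.2198, 0.1616]))]
[0.4109 0.1913 0.2848] [0.9993 0.037  0.0001 0.0002] [-0.2711 -0.1169 -1.5373] 6.6667 0.20113527647968257
```

View pics/g3.png

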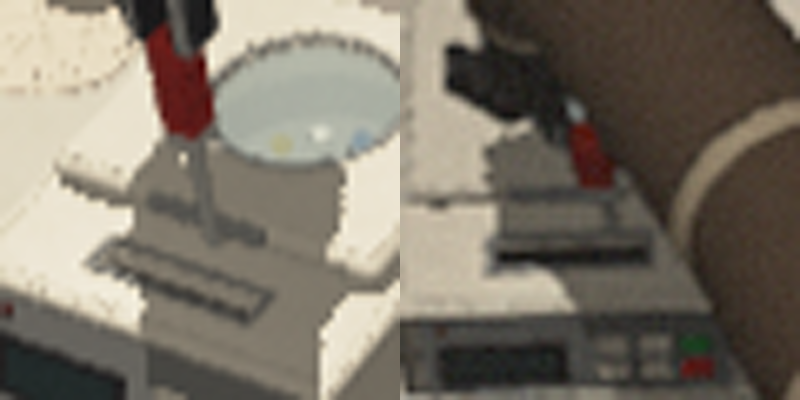

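{"fn": "send_rows", "kwargs": {
  "commands": "1 0 15 0;0 0 15 0;0 0 6 0;0 0 3 0;0 0 3 0;0 0 3 0;0 0 0 0"
}}

```text
time_s: 7.45
ee_pos: [0.4117, 0.1924, 0.2397]
eef_rot: [0.999, 0.038, -0.0, 0.0]
wrist_force: [-0.4, 0.3, -1.3]
opening: 0.196
gripper_force: 68.7
```

{"fn": "send_rows", "kwargs": {
  "commands": "0 0 3 0;0 0 3 0;0 0 3 0;0 0 3 0;0 0 0 0"
}}

```text
time_s: 7.87
ee_pos: [0.4113, 0.1922, 0.2271]
eef_rot: [0.999, 0.038, -0.0, 0.0]
wrist_force: [0.7, 0.1, -1.1]
opening: 0.196
gripper_force: 68.7
```

{"fn": "send_rows", "kwargs": {
  "commands": "0 0 5 0;0 0 5 0;0 0 4 0;0 0 3 0;0 0 1 0;0 0 1 0;0 0 0 0"
}}

```text
time_s: 8.45
ee_pos: [0.4116, 0.1924, 0.2086]
eef_rot: [0.999, 0.038, -0.0, 0.0]
wrist_force: [-0.3, 0.4, -1.9]
opening: 0.198
gripper_force: 68.7
```

{"fn": "send_rows", "kwargs": {
  "commands": "0 0 1 0;0 0 1 0;0 0 1 0;0 0 0 0"
}}

```text
time_s: 8.78
ee_pos: [0.4122, 0.1927, 0.2063]
eef_rot: [0.999, 0.038, 0.001, -0.0]
wrist_force: [0.1, -0.3, 2.4]
opening: 0.197
gripper_force: 69.3
```

{"fn": "send_rows", "kwargs": {
  "commands": "0 0 1 0;0 0 1 0;0 0 0 0"
}}

```text
time_s: 9.03
ee_pos: [0.4135, 0.1936, 0.2058]
eef_rot: [0.999, 0.038, 0.002, -0.001]
wrist_force: [-0.7, 0.1, 14.4]
opening: 0.195
gripper_force: 70.8
```

{"fn": "send_rows", "kwargs": {
  "commands": "0 0 -0.7 0;0 -1.5 0 0;0 -1.5 0 0;0 -1.5 0 0;0 -1.5 0 0;0 0 0 0"
}}

```text
time_s: 9.53
ee_pos: [0.4125, 0.1982, 0.2058]
eef_rot: [0.999, 0.038, 0.002, 0.0]
wrist_force: [0.6, -2.8, 11.1]
opening: 0.196
gripper_force: 70.4
```

{"fn": "send_rows", "kwargs": {
  "commands": "0 -1.5 0 0;0 -1.5 0 0;0 -1.5 0 0;0 -1.5 0 0;0 0 0 0"
}}

```text
time_s: 9.95
ee_pos: [0.4122, 0.2043, 0.2059]
eef_rot: [0.999, 0.038, 0.002, 0.0]
wrist_force: [0.8, -2.7, 11.4]
opening: 0.197
gripper_force: 69.3
```

Sliding well; on.

{"fn": "send_rows", "kwargs": {
  "commands": "0 -1.5 0 0;0 -1.5 0 0;0 -1.5 0 0;0 -1.5 0 0;0 0 0 0"
}}

```text
time_s: 10.37
ee_pos: [0.4114, 0.2092, 0.2054]
eef_rot: [0.999, 0.038, 0.001, 0.001]
wrist_force: [0.4, -5.6, 10.3]
opening: 0.194
gripper_force: 70.4
```

{"fn": "send_rows", "kwargs": {
  "commands": "0 -1.5 0 0;0 -1.5 0 0;0 -1.5 0 0;0 -1.5 0 0;0 0 0 0"
}}

```text
time_s: 10.78
ee_pos: [0.4107, 0.2144, 0.2051]
eef_rot: [0.999, 0.038, 0.001, 0.002]
wrist_force: [0.2, -6.9, 8.0]
opening: 0.192
gripper_force: 71.6
```

{"fn": "send_rows", "kwargs": {
  "commands": "0 1 0 0;0 1 0 0;0 0 0 0"
}}

```text
time_s: 11.03
ee_pos: [0.4111, 0.2125, 0.2053]
eef_rot: [0.999, 0.037, 0.001, 0.001]
wrist_force: [0.0, -4.9, 8.1]
opening: 0.19
gripper_force: 72.4
```

{"fn": "send_rows", "kwargs": {
  "commands": "0 -1.5 0 0;0 -1.5 0 0;0 -1.5 0 0;0 0 0 0"
}}

```text
time_s: 11.37
ee_pos: [0.4103, 0.2176, 0.2049]
eef_rot: [0.999, 0.037, 0.001, 0.001]
wrist_force: [0.0, 1.0, -1.2]
opening: 0.194
gripper_force: 70.7
```

{"fn": "send_rows", "kwargs": {
  "commands": "0 0 1.5 0;0 0 1.5 0;0 0 1.5 0;0 0 0 0"
}}

```text
time_s: 11.7
ee_pos: [0.4093, 0.2184, 0.1994]
eef_rot: [0.999, 0.038, -0.0, 0.0]
wrist_force: [0.8, -2.5, -1.6]
opening: 0.193
gripper_force: 72.5
```

{"fn": "send_rows", "kwargs": {
  "commands": "0 0.5 2 0;0 0 2 0;0 0 2 0;0 0 2 0;0 0 2 0;0 0 2 0;0 0 0 0"
}}

```text
time_s: 12.28
ee_pos: [0.4104, 0.2186, 0.1885]
eef_rot: [0.999, 0.038, 0.001, -0.0]
wrist_force: [0.1, -2.8, 6.2]
opening: 0.188
gripper_force: 73.7
```

{"fn": "send_rows", "kwargs": {
  "commands": "0 0 1.5 0;0 0 1.5 0;0 0 1 0;0 0 0 0"
}}

```text
time_s: 12.62
ee_pos: [0.4106, 0.2186, 0.1848]
eef_rot: [0.999, 0.038, 0.001, -0.0]
wrist_force: [0.0, -3.2, 8.1]
opening: 0.193
gripper_force: 74.1
```

{"fn": "send_rows", "kwargs": {
  "commands": "0 0 1.2 0;0 0 0 0;0 0 -10 0;0 0 -25 0;0 0 -30 0;0 0 -30 0;-25 0 -10 0;-35 0 0 0"
}}

```text
time_s: 13.28
ee_pos: [0.3518, 0.2157, 0.2904]
eef_rot: [0.999, 0.037, 0.002, -0.002]
wrist_force: [0.1, 0.7, -0.1]
opening: 0.192
gripper_force: 72.8
```

{"fn": "send_rows", "kwargs": {
  "commands": "-20 0 0 0;0 0 0 0;0 0 0 0;0 0 0 0;0 0 0 0;0 0 0 0;0 0 0 0;0 0 0 0"
}}

```text
time_s: 13.95
ee_pos: [0.3301, 0.2123, 0.2875]
eef_rot: [0.999, 0.038, -0.0, -0.0]
wrist_force: [-0.1, -0.6, -2.0]
opening: 0.191
gripper_force: 72.8
```

Run:
```python
from h import *
np.set_printoptions(precision=4,suppress=True)
f=bot.grab_frame('scene'); s=bot.observe()
for q in ['release_pin','pin_tip','lid_lip','block_bore']:
    print(q,[(round(x['score'],2),w(f,x['location'])) for x in bot.spot_point(q,'scene')[:1]])
print(s['ee_pos'],s['eef_rot'],s['time_s'],s['opening'])
cv2.imwrite('pics/s4.png',f['frame'][:,:,::-1])
```

```text
release_pin [(0.44, array([0.3302, 0.206 , 0.2629]))]
pin_tip [(0.55, array([0.3262, 0.1995, 0.1939]))]
lid_lip [(0.94, array([0.5524, 0.2325, 0.3223]))]
block_bore [(0.77, array([ 0.4565, -0.1201,  0.0781]))]
[0.3301 0.2123 0.2876] [ 0.9993  0.0379 -0.0004 -0.0001] 14.0 0.19651747949285284
```

View pics/s4.png

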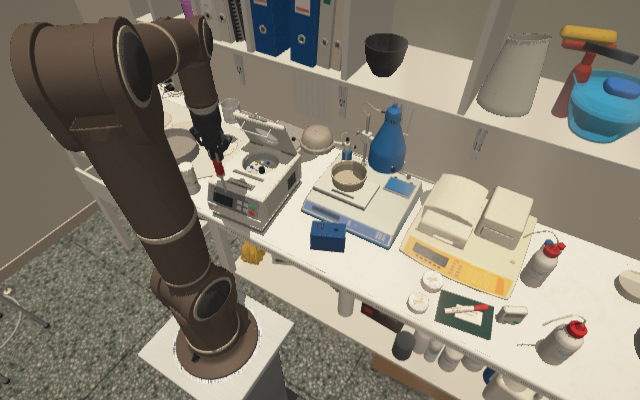

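{"fn": "send_rows", "kwargs": {
  "commands": "5 25 0 0;10 35 0 0;10 35 0 0;10 36 0 0;10 36 0 0;11 36 0 0;11 36 0 0;11 36 0 0"
}}

```text
time_s: 14.87
ee_pos: [0.4289, -0.058, 0.2879]
eef_rot: [0.999, 0.038, 0.0, 0.0]
wrist_force: [0.7, 0.2, -1.0]
opening: 0.195
gripper_force: 72.8
```

{"fn": "send_rows", "kwargs": {
  "commands": "11 33 0 0;10 22 0 0;0 11 0 -7;0 0 0 -1;0 0 0 0;0 0 0 0"
}}

```text
time_s: 15.37
ee_pos: [0.4543, -0.1191, 0.2877]
eef_rot: [0.994, 0.107, -0.0, -0.0]
wrist_force: [-0.2, -0.3, -1.1]
opening: 0.194
gripper_force: 72.8
```

Run:
```python
from h import *
np.set_printoptions(precision=4,suppress=True)
f=bot.grab_frame('scene'); s=bot.observe()
for q in ['release_pin','pin_tip','block_bore']:
    print(q,[(round(x['score'],2),w(f,x['location'])) for x in bot.spot_point(q,'scene')[:1]])
print(s['ee_pos'],s['eef_rot'],s['time_s'],s['opening'])
K=np.array(f['mtx']);p=cv2.projectPoints(np.array([s['ee_pos']+[0,0,-.08]]),np.array(f['rvec'],float),np.array(f['tvec'],float),K,None)[0].ravel()
u,v=map(int,p); a=f['frame'][v-40:v+50,u-45:u+45]
cv2.imwrite('pics/g5.png',cv2.resize(a,(540,540),interpolation=cv2.INTER_CUBIC)[:,:,::-1])
```

```text
release_pin [(0.44, array([ 0.4545, -0.1264,  0.2655]))]
pin_tip [(0.77, array([ 0.4555, -0.1348,  0.1945]))]
block_bore [(0.9, array([ 0.4568, -0.1196,  0.079 ]))]
[ 0.4543 -0.119   0.2879] [ 0.9943  0.107   0.     -0.0001] 15.4167 0.1935185942521387
```

View pics/g5.png

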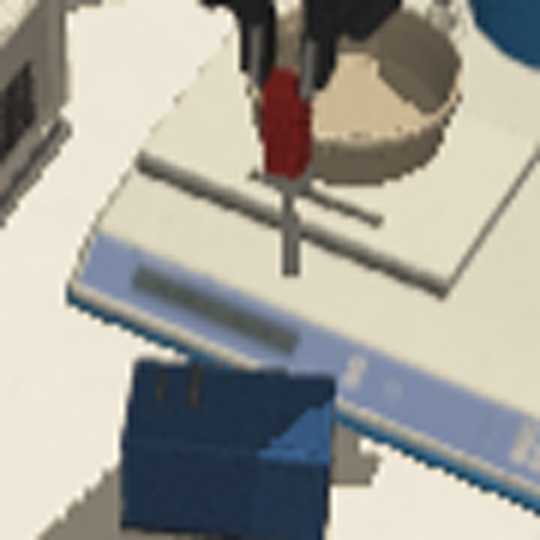

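Run:
```python
from h import *
np.set_printoptions(precision=4,suppress=True)
f=bot.grab_frame('scene'); s=bot.observe(); e=s['ee_pos']
K=np.array(f['mtx']);rv=np.array(f['rvec'],float);tv=np.array(f['tvec'],float)
pr=lambda q:cv2.projectPoints(np.array(q,float).reshape(-1,1,3),rv,tv,K,None)[0].reshape(-1,2)
print('cam',-cv2.Rodrigues(rv)[0].T@tv.ravel())
m=bot.trace('release_pin','scene')[0]['region']
v,u=np.nonzero(m)
for r in range(v.min(),v.max()+1,2): print(r,u[v==r].mean().round(1),(v==r).sum(),end=' | ')
print()
print('vertical thru TCP',pr([e+[0,0,z] for z in (0.03,0,-.03,-.06,-.095)]).tolist())
print('d/dx,dy of tip',(pr([e+[.01,0,-.095],e+[0,.01,-.095]])-pr([e+[0,0,-.095]])).tolist())
np.save('roi.npy',f['frame'][int(v.min())-5:int(v.max())+8,int(u.min())-10:int(u.max())+10])
a=f['frame'][v.min()-2:v.max()+6,int(u.mean())-7:int(u.mean())+8].astype(int)
print(u.min(),int(u.mean())-7,v.min()-2)
for row in a.sum(2)//3: print(*row)
```

```text
cam [-0.2496 -0.4812  1.0447]
173 337.0 3 | 175 337.0 5 | 177 337.5 6 | 179 337.5 8 | 181 337.5 8 | 183 337.5 8 | 185 337.5 8 | 187 337.5 8 | 189 338.0 7 | 191 337.5 6 | 193 338.0 5 | 195 338.0 3 | 197 338.0 5 | 199 338.0 5 | 201 338.0 3 | 203 338.0 3 | 205 338.0 3 | 
vertical thru TCP [[337.0696188458348, 174.62994999975515], [336.6927258366682, 182.42392902742918], [336.330633921535, 189.91182804386128], [335.9824880026289, 197.11133008961468], [335.59289268870026, 205.1679871041726]]
d/dx,dy of tip [[1.6089933731622068, -2.0708104064701445], [-2.8828170527201564, -1.2459719782569891]]
334 330 171
48 48 93 61 25 27 77 93 96 85 61 93 64 32 30
46 47 92 62 27 40 64 72 87 79 72 92 60 35 31
187 111 93 51 31 50 55 54 63 57 76 93 57 35 31
213 155 94 47 40 51 53 54 54 47 76 92 49 34 30
214 134 164 56 54 56 55 55 56 47 76 92 53 61 122
213 119 185 94 54 54 57 56 58 42 78 94 91 154 167
214 195 127 101 54 53 54 55 56 50 59 70 139 179 179
213 213 94 75 51 51 54 53 52 53 46 69 170 178 179
213 213 101 70 50 52 52 53 52 52 44 53 153 177 178
213 214 112 64 49 56 51 53 51 53 44 68 166 177 178
213 21
[... 922 characters left out ...]
1 185 206
209 210 210 201 194 185 155 95 98 97 94 108 120 133 158
208 209 209 210 210 209 202 97 99 96 74 83 87 92 113
209 209 210 210 210 210 211 96 98 96 183 154 99 75 82
209 210 209 209 211 210 211 96 98 96 209 203 188 155 99
210 210 211 211 211 210 210 100 98 98 209 211 211 202 189
210 211 212 211 210 210 210 101 98 99 209 210 211 210 209
210 211 211 211 210 210 211 102 98 99 209 210 211 211 209
211 211 212 211 210 211 211 106 99 98 210 212 211 212 210
211 211 212 210 210 211 210 189 188 188 210 211 211 211 211
204 208 211 211 210 210 211 211 210 210 211 211 210 211 211
181 193 198 207 210 211 211 211 210 211 210 211 211 212 211
154 166 178 191 199 206 211 210 211 210 211 211 211 211 211
```

{"fn": "send_rows", "kwargs": {
  "commands": "0 0 0 0;0 0 0 0;0 0 0 0;0 0 0 0;0 0 0 0;0 0 0 0",
  "squeeze": 20
}}

```text
time_s: 16.17
ee_pos: [0.4545, -0.1203, 0.2878]
eef_rot: [0.994, 0.107, -0.0, 0.0]
wrist_force: [-0.3, -0.5, -1.6]
opening: 0.193
gripper_force: 72.8
```

```bash
cat > lean.py <<'E'
from h import *
np.set_printoptions(precision=4,suppress=True)
def run():
    f=bot.grab_frame('scene'); s=bot.observe(); e=s['ee_pos']
    K=np.array(f['mtx']);rv=np.array(f['rvec'],float);tv=np.array(f['tvec'],float)
    pr=lambda q:cv2.projectPoints(np.array(q,float).reshape(-1,1,3),rv,tv,K,None)[0].reshape(-1,2)
    for q in ['release_pin','pin_tip','block_bore']: print(q,[(round(x['score'],2),w(f,x['location'])) for x in bot.spot_point(q,'scene')[:1]])
    p=pr([e,e+[0,0,-.095]]); print('proj tcp,tip',p.tolist(),e,s['eef_rot'],s['opening'],s['gripper_force'],s['time_s'])
    im=f['frame'].astype(int); c=int(round(p[1,0]))
    red=(im[:,:,0]>2*im[:,:,1])&(im[:,:,0]>60)
    for r in range(int(p[0,1])-8,int(p[1,1])+5):
        cc=np.nonzero(red[r,c-12:c+13])[0]+c-12
        g=np.abs(im[r,c-6:c+9].sum(1)//3-98)<6; gg=np.nonzero(g)[0]+c-6
        print(r,'red' if len(cc) else 'grey',(cc.min(),cc.max()) if len(cc) else gg.tolist())
run()
E
python3 lean.py
```

```text
release_pin [(0.68, array([ 0.4525, -0.1284,  0.263 ]))]
pin_tip [(0.78, array([ 0.4517, -0.1311,  0.1936]))]
block_bore [(0.74, array([ 0.4598, -0.1219,  0.0786]))]
proj tcp,tip [[336.9452383626794, 182.58268501461413], [335.83028601741813, 205.3184734145801]] [ 0.4545 -0.1203  0.2878] [0.9942 0.1075 0.     0.    ] 0.19027459519834317 72.82580651342869 16.2167
174 red (np.int64(335), np.int64(339))
175 red (np.int64(334), np.int64(339))
176 red (np.int64(334), np.int64(339))
177 red (np.int64(334), np.int64(339))
178 red (np.int64(334), np.int64(341))
179 red (np.int64(334), np.int64(341))
180 red (np.int64(334), np.int64(341))
181 red (np.int64(334), np.int64(341))
182 red (np.int64(334), np.int64(341))
183 red (np.int64(334), np.int64(341))
184 red (np.int64(334), np.int64(341))
185 red (np.int64(335), np.int64(341))
186 red (np.int64(335), np.int64(341))
187 red (np.int64(335), np.int64(341))
188 red (np.int64(335), np.int64(340))
189 red (np.int64(335), np.int64(340))
190 red (np.int64(338), np.int64(339))
191 grey [336, 337, 338, 339, 340, 344]
192 grey [336, 337, 338, 339]
193 grey [337, 338, 339, 342]
194 grey [337, 338, 339]
195 grey [330, 331, 337, 338, 339]
196 grey [330, 333, 337, 338]
197 grey [332, 335, 337, 338]
198 grey [337, 338, 339]
199 grey [337, 338, 339, 340]
200 grey [337, 338, 339]
201 grey [337, 338, 339, 342]
202 grey [337, 338, 339, 344]
203 grey [338, 339]
204 grey [338, 339]
205 grey [338, 339]
206 grey [338, 339]
207 grey []
208 grey []
209 grey []
```

{"fn": "send_rows", "kwargs": {
  "commands": "3 -8 25 0;0 0 30 0;0 0 25 0;0 0 10 0;0 0 7 0;0 0 0 0;0 0 0 0"
}}

```text
time_s: 16.95
ee_pos: [0.4564, -0.1119, 0.1917]
eef_rot: [0.994, 0.107, 0.001, 0.0]
wrist_force: [0.4, -0.8, -1.5]
opening: 0.193
gripper_force: 72.8
```

Run:
```python
import lean
from h import *
f=bot.grab_frame('scene'); s=bot.observe(); e=s['ee_pos']
K=np.array(f['mtx']);p=cv2.projectPoints(np.array([[.456,-.122,.09]]),np.array(f['rvec'],float),np.array(f['tvec'],float),K,None)[0].ravel(); print(p)
# block top corners by fit earlier: predicted bore pixel
u,v=map(int,p); a=f['frame'][v-45:v+25,u-35:u+35]; print(u,v)
cv2.imwrite('pics/g6.png',cv2.resize(a,(560,560),interpolation=cv2.INTER_NEAREST)[:,:,::-1])
```

```text
release_pin [(0.64, array([ 0.454 , -0.1222,  0.1667]))]
pin_tip [(0.49, array([ 0.4542, -0.125 ,  0.0972]))]
block_bore [(0.74, array([ 0.46  , -0.1241,  0.0771]))]
proj tcp,tip [[333.7659167485558, 203.98963184886927], [332.8960456696484, 224.16267464140296]] [ 0.4567 -0.1119  0.192 ] [0.9942 0.1075 0.0009 0.0003] 0.190392091765916 72.81081670895219 17.0
195 red (np.int64(332), np.int64(332))
196 red (np.int64(332), np.int64(336))
197 red (np.int64(332), np.int64(336))
198 red (np.int64(331), np.int64(336))
199 red (np.int64(331), np.int64(336))
200 red (np.int64(331), np.int64(336))
201 red (np.int64(331), np.int64(338))
202 red (np.int64(331), np.int64(338))
203 red (np.int64(331), np.int64(338))
204 red (np.int64(331), np.int64(338))
205 red (np.int64(331), np.int64(338))
206 red (np.int64(331), np.int64(337))
207 red (np.int64(332), np.int64(337))
208 red (np.int64(332), np.int64(337))
209 red (np.int64(332), np.int64(337))
210 red (np.int64(332), np.int64(337))
211 red (np.int64(335), np.int64(335))
212 grey [328, 329, 334, 336, 337]
213 grey [331, 334, 335]
214 grey [333, 334, 335]
215 grey [328, 335]
216 grey [330, 335, 337, 338]
217 grey [332, 335, 339]
218 grey [335]
219 grey [335, 337, 338]
220 grey [335]
221 grey [327, 334, 335, 336]
222 grey [330, 335]
223 grey [335, 336, 338, 339, 340, 341]
224 grey [335, 336]
225 grey [335, 336]
226 grey []
227 grey []
228 grey []
[335.4584 226.9423]
335 226
```

View pics/g6.png

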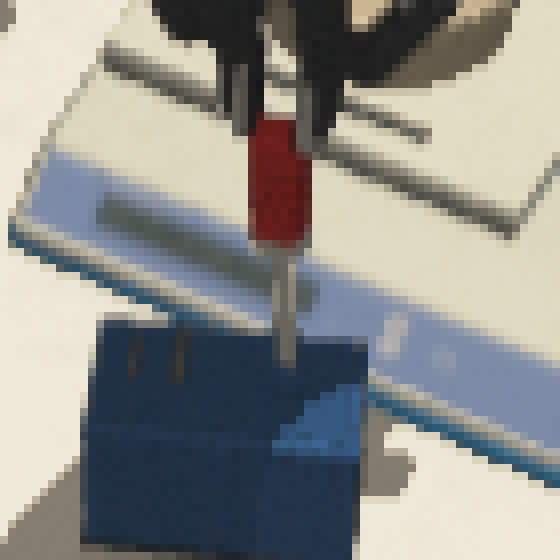

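Run:
```python
from h import *
np.set_printoptions(precision=2,suppress=True)
im=cv2.imread('pics/scene.png')[:,:,::-1].astype(int)
red=(im[:,:,0]>2*im[:,:,1])&(im[:,:,0]>60)
for r in range(212,240):
    cc=np.nonzero(red[r,320:350])[0]+320
    print(r,(cc.min(),cc.max()) if len(cc) else '', im[r,330:345].sum(1)//3)
f=bot.grab_frame('scene');K=np.array(f['mtx']);rv=np.array(f['rvec'],float);tv=np.array(f['tvec'],float)
b=np.array([.4552,-.1216,.078])
print(cv2.projectPoints(np.array([b,b+[0,0,.005],b+[0,0,.06],b+[.01,0,0],b+[0,.01,0],b+[0,0,.019]]),rv,tv,K,None)[0].reshape(-1,2))
```

```text
212  [113 124 135 143 153 161 171 188 194 201 208 212 213 211 212]
213  [ 90 102 108 120 132 140 148 158 166 179 195 202 208 212 212]
214  [ 82  86  88  99 105 117 129 140 146 154 165 179 194 200 205]
215 (np.int64(335), np.int64(335)) [ 84  81  84  84  85 111 130 114 125 137 146 156 164 172 189]
216 (np.int64(335), np.int64(338)) [ 97  87  85  82 112 101 111 108 116 131 141 146 147 152 161]
217 (np.int64(334), np.int64(339)) [121 113 101 138 111 102 101 101 101 104 139 143 144 144 147]
218 (np.int64(333), np.int64(339)) [138 133 124 127 100 101 102 102 100  80 139 142 144 143 144]
219 (np.int64(333), np.int64(339)) [148 144 138  80  83  95 101 102  97  60 141 142 143 143 143]
220 (np.int64(333), np.int64(339)) [181 161 150  62  64  67  78  89  72  50 143 144 143 143 143]
221 (np.int64(333), np.int64(339)) [157 177 180  62  57  56  60  67  53  46 139 147 144 143 143]
222 (np.int64(333), np.int64(339)) [120 137 127  59  67  56  59  53  52  47 142 147 143 144 144]
223 (np.int64(332), np.int64(339)) [ 95  95  78  56  59  54  57  59  51  43 109 114 122 129 133]
224 (np.int64(333), np.int
[... 538 characters left out ...]
4(336)) [ 90  90 104 142 169  84  62  69 168 141  91  90  90  84  97]
231  [ 89  90  90 112 150 146 145  97 144  98  90  89  90  86  96]
232  [ 90  89  91  87  99 121 121  81 100  89  89  89  90  89  94]
233  [91 91 92 90 87 90 90 85 90 90 90 89 90 87 95]
234  [92 92 92 91 89 91 91 92 91 90 91 90 90 86 86]
235  [109  92  90  89  87  81  88  81  79  92  90  91  91  89  89]
236  [ 96  83  90  90  97  96  91  98  96 100 101  85  76  88  91]
237  [61 61 65 65 72 73 71 83 83 81 92 84 83 90 94]
238  [51 51 47 52 51 50 51 59 59 57 63 62 66 65 66]
239  [52 51 51 53 53 52 51 55 50 52 52 48 52 53 46]
[[335.11 229.42]
 [335.16 228.44]
 [335.72 217.25]
 [336.61 227.38]
 [332.42 228.19]
 [335.3  225.66]]
```

{"fn": "send_rows", "kwargs": {
  "commands": "-3.3 3.4 4 0;0 0 4 0;0 0 4 0;0 0 2 0;0 0 1 0;0 0 1 0;0 0 1 0;0 0 0 0"
}}

```text
time_s: 17.92
ee_pos: [0.4533, -0.1157, 0.1737]
eef_rot: [0.994, 0.108, 0.0, -0.0]
wrist_force: [-0.0, -0.3, -1.9]
opening: 0.193
gripper_force: 72.8
```

```bash
python3 lean.py | awk '/pin|bore|proj/||$1>215'
```

```text
release_pin [(0.44, array([0.4149, 0.2203, 0.1557]))]
pin_tip [(0.52, array([ 0.4492, -0.1297,  0.0785]))]
block_bore [(0.88, array([ 0.4571, -0.1218,  0.0772]))]
proj tcp,tip [[334.13378248561173, 209.21899111138072], [333.2504357597942, 228.93917606406328]] [ 0.4533 -0.1157  0.1738] [ 0.9942  0.1076  0.     -0.    ] 0.19126516928061568 72.80409062281251 17.9667
216 red (np.int64(336), np.int64(336))
217 grey [333, 334, 335, 336]
218 grey [335, 336]
219 grey [335, 336, 337, 338]
220 grey [335, 336]
221 grey [327, 335, 336]
222 grey [330, 334, 335, 336]
223 grey [335, 336, 338, 339, 340, 341]
224 grey [335, 336]
225 grey [335, 336]
226 grey [335, 336]
227 grey [335, 336]
228 grey [335, 336]
229 grey [335, 336]
230 grey [335, 336]
231 grey []
232 grey []
```

{"fn": "send_rows", "kwargs": {
  "commands": "0 0 1 0;0 0 1 0;0 0 1 0;0 0 0 0"
}}

```text
time_s: 18.45
ee_pos: [0.4531, -0.1158, 0.1706]
eef_rot: [0.994, 0.108, -0.0, -0.0]
wrist_force: [1.1, -0.3, -0.3]
opening: 0.188
gripper_force: 72.7
```

{"fn": "send_rows", "kwargs": {
  "commands": "0 0 2 0;0 0 2 0;0 0 0 0"
}}

```text
time_s: 18.7
ee_pos: [0.453, -0.1158, 0.1663]
eef_rot: [0.994, 0.108, -0.0, -0.0]
wrist_force: [0.6, 0.6, -1.4]
opening: 0.188
gripper_force: 72.7
```

{"fn": "send_rows", "kwargs": {
  "commands": "0 0.3 4 0;0 0.3 4 0;0 0.3 4 0;0 0.3 4 0;0 0 0 0"
}}

```text
time_s: 19.12
ee_pos: [0.453, -0.1169, 0.1498]
eef_rot: [0.994, 0.108, -0.001, -0.0]
wrist_force: [0.5, -0.2, -1.9]
opening: 0.192
gripper_force: 72.6
```

{"fn": "send_rows", "kwargs": {
  "commands": "0 0.4 4 0;0 0.4 4 0;0 0.4 4 0;0 0.4 4 0;0 0 0 0"
}}

```text
time_s: 19.53
ee_pos: [0.4533, -0.1184, 0.1339]
eef_rot: [0.994, 0.108, -0.001, -0.0]
wrist_force: [0.1, 0.7, -3.0]
opening: 0.192
gripper_force: 72.6
```

{"fn": "send_rows", "kwargs": {
  "commands": "0 0.4 4 0;0 0.4 4 0;0 0.4 4 0;0 0.4 4 0;0 0 0 0"
}}

```text
time_s: 19.95
ee_pos: [0.4536, -0.1199, 0.1179]
eef_rot: [0.994, 0.108, -0.001, -0.0]
wrist_force: [-0.1, 1.7, -3.1]
opening: 0.189
gripper_force: 72.7
```

{"fn": "send_rows", "kwargs": {
  "commands": "0 0.3 4 0;0 0.3 4 0;0 0 3 0;0 0 0 0"
}}

```text
time_s: 20.28
ee_pos: [0.4539, -0.1205, 0.1071]
eef_rot: [0.994, 0.108, -0.0, -0.0]
wrist_force: [0.6, 2.4, -2.8]
opening: 0.193
gripper_force: 72.7
```

{"fn": "send_rows", "kwargs": {
  "commands": "0 0 0 0;0 0 0 0;0 0 0 0;0 0 0 0;0 0 0 0;0 0 0 0",
  "fingers": 0.2
}}

```text
time_s: 20.78
ee_pos: [0.4543, -0.1209, 0.1079]
eef_rot: [0.994, 0.107, 0.0, 0.0]
wrist_force: [0.4, 0.7, -0.6]
opening: 0.4
gripper_force: 0.0
```

{"fn": "send_rows", "kwargs": {
  "commands": "0 0 -3 0;0 0 -10 0;0 0 -20 0;0 0 -30 0;0 0 -30 0;0 0 -30 0;0 0 0 0"
}}

```text
time_s: 21.37
ee_pos: [0.4573, -0.1211, 0.2373]
eef_rot: [0.994, 0.108, 0.005, 0.002]
wrist_force: [0.9, -0.9, -0.4]
opening: 0.399
gripper_force: 0.0
```

Run:
```python
from h import *
np.set_printoptions(precision=4,suppress=True)
f=bot.grab_frame('scene'); s=bot.observe()
for q in ['release_pin','lid_lip','block_bore']:
    print(q,[(round(x['score'],2),w(f,x['location'])) for x in bot.spot_point(q,'scene')[:1]])
print(s['ee_pos'],s['wrist_force'],s['time_s'],s['opening'])
im=f['frame'].astype(int);red=(im[:,:,0]>2*im[:,:,1])&(im[:,:,0]>60)
for r in range(212,234):
    cc=np.nonzero(red[r,320:350])[0]+320
    print(r,(cc.min(),cc.max()) if len(cc) else '',end=' ')
print(im[228:234,330:345].sum(2)//3)
cv2.imwrite('pics/s7.png',cv2.resize(f['frame'][100:260,180:400],(770,560),interpolation=cv2.INTER_CUBIC)[:,:,::-1])
```

```text
release_pin [(0.55, array([ 0.4526, -0.1272,  0.08  ]))]
lid_lip [(0.74, array([0.5551, 0.2311, 0.3219]))]
block_bore [(0.7, array([ 0.4571, -0.1203,  0.0748]))]
[ 0.4563 -0.121   0.2347] [-0.0352 -1.0578 -0.2889] 21.4167 0.3980369204284469
212  213  214  215  216  217 (np.int64(334), np.int64(338)) 218 (np.int64(334), np.int64(339)) 219 (np.int64(333), np.int64(339)) 220 (np.int64(333), np.int64(339)) 221 (np.int64(333), np.int64(339)) 222 (np.int64(333), np.int64(339)) 223 (np.int64(333), np.int64(339)) 224 (np.int64(333), np.int64(339)) 225 (np.int64(333), np.int64(339)) 226 (np.int64(333), np.int64(338)) 227 (np.int64(332), np.int64(338)) 228 (np.int64(333), np.int64(338)) 229 (np.int64(333), np.int64(338)) 230 (np.int64(335), np.int64(337)) 231  232  233  [[ 50  50  63  49  46  50  52  49  41  68  50  49  50  48  50]
 [ 50  52  69  51  50  53  54  53  47 101  51  50  49  50  68]
 [ 48  50  87  76  68  60  53  53  76  92  51  49  80  72  90]
 [ 49  50  74  92  94  91  91  79  97  66  79  81  90  85  96]
 [ 49  50  55  73  88  88  88  76  72  53  89  89  90  88  96]
 [ 49  50  51  54  62  63  62  57  80  81  90  90  91  86  95]]
```

View pics/s7.png

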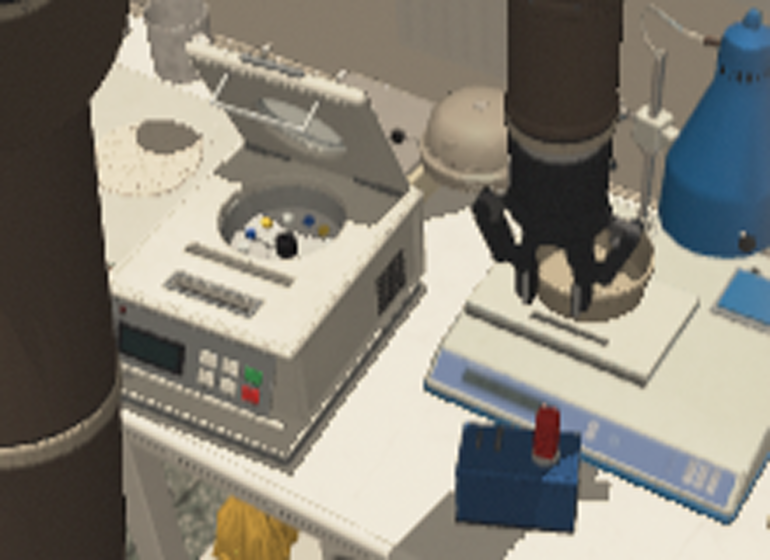

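```bash
python3 -c "
from station import bot
print(bot.finish_job())"
```

```text
the job is handed in; nothing more can be done
None
```

The lid lock was released and the lid stands open, the pin is back upright and seated in its bore, and I moved nothing else that I know of; the job was handed in at about 21 s, but the system gave no verdict.

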